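# Make up two breakfast boards

## Task

Make up the two breakfast boards from the stock on the counter: on the long board stand the squat jar in the largest hollow, the egg cup in the middle one and the shaker in the smallest; on the short board stand the coffee cup in the round hollow and the tea tin in the square one. Set each thing down, without dropping it, so that it stands upright on the floor of its hollow, and leave the tall jar and the pepper mill standing where they are.

Things in the scene. Friction and masses are not known exactly. Their poses are not given: they have to be found in the camera images.
- long_board: Long serving board, brown wood, fixed on the counter, 18 mm thick, 110 mm wide (x), 260 mm long (y). Three round hollows at x = 0: largest, 78 mm across, at y = +78 mm; middle, 62 mm, at y = -8 mm; smallest, 48 mm, at y = -83 mm. Hollows 8 mm deep, flat floors 10 mm above the counter. Origin: centre of the underside; x across, y along, z up; yaw within 0.12 rad of zero.
- short_board: Short serving board, brown wood, fixed on the counter, 18 mm thick, 110 mm wide (x), 190 mm long (y). Two hollows at x = 0: round, 66 mm across, at y = +45 mm; square, 66 by 66 mm, sides along the board's, at y = -47 mm. Hollows 8 mm deep, flat floors 10 mm above the counter. Origin: centre of the underside; x across, y along, z up; yaw within 0.12 rad of zero.
- squat_jar: Squat amber glass jar with a steel lid, 62 mm in diameter, 60 mm high, about 0.2 kg; straight sides. The other jar is narrower (48 mm) and 95 mm high. Origin: centre of the underside, z up, stands upright; round, so its yaw means nothing.
- egg_cup: White ceramic egg cup, empty, 68 mm high: foot 46 mm across, thin stem 18 mm across at 12 to 20 mm, then a bowl that widens to 48 mm at 38 mm height and 50 mm at the rim (grip it there), about 0.09 kg. Origin: centre of the underside, z up, stands upright; round, so its yaw means nothing.
- shaker: Small glass shaker with a steel cap, 32 mm in diameter, 70 mm high, about 0.08 kg; straight sides up to 63 mm. Origin: centre of the underside, z up, stands upright; round, so its yaw means nothing.
- coffee_cup: White ceramic coffee cup without handle, empty, 65 mm high: foot 48 mm across, widening to 66 mm at 22 mm height, then nearly straight to 68 mm at the rim; wall 4 mm; about 0.17 kg. Origin: centre of the underside, z up, stands upright; round, so its yaw means nothing.
- tea_tin: Square steel tea tin with a small dark button on its lid, 50 by 50 mm (lid 51 mm), 70 mm high (75 mm with the button), about 0.14 kg. Origin: centre of the underside; x and y along its sides, z up; at the start its yaw is within 0.4 rad of zero.
- tall_jar: Tall, narrow amber glass jar with a steel lid, 48 mm in diameter, 95 mm high; not wanted, stays where it is. Origin: centre of the underside, z up, stands upright; round, so its yaw means nothing.
- pepper_mill: Turned dark wood pepper mill, 46 mm across the foot, 104 mm high; not wanted, stays where it is. Origin: centre of the underside, z up, stands upright; round, so its yaw means nothing.
Mind the look-alikes: they are no part of the job. Of the things shaped like the shaker, the glass one is meant.

How it is judged:
At the end, for the whole second after the job is handed in: Each of the five things stands upright (within 0.1 rad), at rest and released, on the floor of its own hollow (underside less than 3.5 mm above it, centre within 11 mm of the hollow's centre along and across the board); the tall jar and the pepper mill stand upright within 30 mm of where they were (x of squat_jar in the frame of long_board between -0.011 and 0.011 m and y of squat_jar in the frame of long_board between 0.067 and 0.089 m and z of each of squat_jar, egg_cup, shaker in the frame of long_board below 0.0135 m and angle between each of squat_jar, egg_cup, shaker, coffee_cup, tea_tin, tall_jar, pepper_mill's own z axis and vertical below 0.1 rad and linear speed of each of squat_jar, egg_cup, shaker, coffee_cup, tea_tin below 0.02 m/s and angular speed of each of squat_jar, egg_cup, shaker, coffee_cup, tea_tin below 0.3 rad/s and x of egg_cup in the frame of long_board between -0.011 and 0.011 m and y of egg_cup in the frame of long_board between -0.019 and 0.003 m and x of shaker in the frame of long_board between -0.011 and 0.011 m and y of shaker in the frame of long_board between -0.094 and -0.072 m and x of coffee_cup in the frame of short_board between -0.011 and 0.011 m and y of coffee_cup in the frame of short_board between 0.034 and 0.056 m and z of each of coffee_cup, tea_tin in the frame of short_board below 0.0135 m and x of tea_tin in the frame of short_board between -0.011 and 0.011 m and y of tea_tin in the frame of short_board between -0.058 and -0.036 m and distance of each of tall_jar, pepper_mill from where it was at the start of the episode below 0.03 m); the robot touches nothing.
It fails at once if the tall jar, which is not wanted, is moved more than 30 mm or tipped over (distance of tall_jar from where it was at the start of the episode above 0.03 m or angle between tall_jar's own z axis and vertical above 0.5 rad).
It fails at once if the pepper mill, which is not wanted, is moved more than 30 mm or tipped over (distance of pepper_mill from where it was at the start of the episode above 0.03 m or angle between pepper_mill's own z axis and vertical above 0.5 rad).
It fails at once if a thing is dropped or thrown (faster than 0.7 m/s, a fall of some 25 mm, with no finger on it) ((linear speed of squat_jar above 0.7 m/s and contact force between the fingers and squat_jar below 0.01 N) or (linear speed of egg_cup above 0.7 m/s and contact force between the fingers and egg_cup below 0.01 N) or (linear speed of shaker above 0.7 m/s and contact force between the fingers and shaker below 0.01 N) or (linear speed of coffee_cup above 0.7 m/s and contact force between the fingers and coffee_cup below 0.01 N) or (linear speed of tea_tin above 0.7 m/s and contact force between the fingers and tea_tin below 0.01 N)).
It also fails if it takes over 120 s, if anything falls off the work surface, if the arm or the gripper's body presses on something with over 40 N, if the wrist force passes 120 N, or if a joint passes its speed limit or range.

## Robot

A 7-joint arm with a two-finger parallel gripper is mounted at the origin on the work surface. World frame = base frame: x ahead of the robot, y to its left, z up, the work surface at z = 0. Lengths are in m, angles in rad, forces in N, time in s.
With the tool pointing down it reaches from about 0.35 to 0.9 m from the base axis. Payload 8.1 kg.
Tool frame: the origin (TCP) lies midway between the tips of the shut fingers; the grasp point (between the pads) lies 19 mm behind it; z points along the fingers, y is the line along which they close (so a half turn about z gives the same grasp; the last joint's range is limited). The gripper opens to 92 mm and grips with 3 to 60 N. Pads are 19 mm wide; open, the fingers measure 130 mm over their backs; the gripper's body (75 mm by 190 mm) begins 47 mm behind the grasp point.
Start: joints at [-1.449, 0.434, 0.025, 1.573, -0.012, 1.134, -0.075], TCP at [0.139, 0.609, 0.227] pointing down, gripper open.
Joint ranges: [-2.62, 2.62], [-0.44, 2.09], [-1.27, 1.32], [0.08, 2.57], [-1.32, 4.46], [0.12, 2], [-2.74, 2.74]. Speed limits (rad/s): [2.22, 2.22, 3.01, 3.01, 3.14, 3.14, 3.14].

## Interface

Orientations are given as a rotation vector (axis times angle).
In Python, from cell import arm gives the robot as it stands.
- The arm moves only by the tool carry_out, never from a script. Its arguments are lists of equal length, an entry for each row: "claw": the finger opening in cm, from 0 to 9.18; "delta_pos": the shift along the tool's x, y, z in cm, a list of three; "angular": the turn, a rotation vector about the tool's x, y, z in rad, a list of three. In form: {"claw": [claw, ...], "delta_pos": [[dx, dy, dz], ...], "angular": [[ax, ay, az], ...]}. A call has 1 to 20 rows; each row shifts and turns the commanded pose from where the row before left it, along the tool's axes as they then stand; what a row does not reach is not made up. A row lasts 1/10 s, in which the tool goes at most 50 mm and 8.59 degrees, less where a joint would pass 70% of its speed; a pose out of reach is approached as far as the arm can. A call with a gripper value outside its range is refused whole. The fingers move at their own pace and stop on an object; "force" is the grip in N (left out, the last holds). Time passes only in rows, so rows that do not move let the fingers close. It gives the time, the measured TCP pose, the force, the opening and the grip force at its end, in the units of the state.
- arm.observe(): the state, without advancing time (a new reading comes with each control period).
- arm.get_image(name): name is "scene" or "top"; returns a dict with "frame" (420x560x3 uint8, red, green, blue), "mtx" (3x3 intrinsics, pixels), "dist" ([k1, k2, p1, p2, k3] as OpenCV has them; the pictures are not rectified), "T" (4x4, takes a point from camera to world coordinates). Camera axes: x right, y down, z forward; pixel columns grow to the right and rows downward; lengths in m; the calibration is good to about 2 mm. A picture is of the moment at which its call begins. There is no depth.
- arm.sign_off(): hands the job in; it is judged then, once.
Trained networks look in a picture, given as the dict that the camera call returned (one of the last four; its "shot" number tells which), for a name from the list of things; names that differ only in an ending like _2 or _b are one class to them, and where a whole thing is asked for, a point or a joint stands for the part that bears it (a point fixed in the world has none). Each returns a list of dicts, best first, with "conf" (0 to 1); they miss things now and then, are a little off and sometimes report something else, mostly with a low value. They report only what shows in the picture. A call takes as long as a camera call. They do not tell look-alikes from the thing itself.
- arm.look_for(label, picture): "centre" ([column, row] as shares, 0 to 1, of the picture: columns of its width, rows of its height, amid what is visible of it).
- arm.trace(label, picture): "region" (420x560 bool, what is visible of it) and "centre" ([column, row] as shares, 0 to 1, of the picture: columns of its width, rows of its height, amid what is visible of it).
- arm.place_of(label, picture): "centre" ([column, row] as shares, 0 to 1, of the picture: columns of its width, rows of its height: a listed point, or the origin of a listed thing).
The state is a dict: "clock": time; "joints": joint angles; "dq": joint speeds; "joint_efforts": joint torques, N m; "position": TCP position; "ee_rot": TCP orientation; "force": force on the tool from outside, world axes, zero at the start; "ft_torque": the same for the moment, N m; "width": opening from 0.0 (shut) to 1.0 (fully open); "gripper_force": force on a finger pad.
Only numpy, scipy, OpenCV 4.12 (cv2) and the standard library are available. Lean on these libraries where they do the work, as an engineer would, in place of code of your own. Each camera call takes 0.05 s, during which the arm holds its last target. There are 200 camera calls.

## Working session

There is one attempt and no reset: what is moved stays moved. The work goes in short steps, Python scripts to look and compute and a tool call to move; the robot and the scene stay as the last step left them, time stands still between calls to the robot, and variables do not carry over. Pictures are saved under pics/ and viewed, at most 14 in all, crops included, and the job is handed in when it is done.

Besides the shell and the picture viewer there is one more tool, called after "Request:" by a JSON object that holds its "op" and its "data", one argument or row to a line. carry_out: Moves the arm, as the interface text tells. Its arguments: {"type":"object","properties":{"claw":{"type":"array","items":{"type":"number"}},"delta_pos":{"type":"array","items":{"type":"array","items":{"type":"number"}}},"angular":{"type":"array","items":{"type":"array","items":{"type":"number"}}},"force":{"type":"number"}},"required":["claw","delta_pos","angular"]}

```bash
mkdir -p pics; ls; cat > h.py <<'E'
import numpy as np, cv2
from cell import arm
from scipy.spatial.transform import Rotation as R
def ray(p,px):
    u=cv2.undistortPoints(np.array([[px]],float),p['mtx'],np.array(p['dist'],float))[0,0]
    T=np.array(p['T']); d=T[:3,:3]@[u[0],u[1],1]; return T[:3,3],d
def at_z(p,px,z):
    o,d=ray(p,px); return o+d*(z-o[2])/d[2]
def proj(p,X):
    T=np.linalg.inv(np.array(p['T'])); X=np.atleast_2d(X).astype(float)
    c=X@T[:3,:3].T+T[:3,3]
    return cv2.projectPoints(c,np.zeros(3),np.zeros(3),p['mtx'],np.array(p['dist'],float))[0][:,0]
E
python3 - <<'E'
from h import *
names="long_board short_board squat_jar egg_cup shaker coffee_cup tea_tin tall_jar pepper_mill".split()
print(arm.observe())
for cam in("top","scene"):
    p=arm.get_image(cam); cv2.imwrite(f'pics/{cam}0.png',p['frame'][:,:,::-1])
    print(cam,np.round(p['T'],3).tolist(),p['mtx'])
    for n in names:
        for d in arm.place_of(n,p)[:3]:
            px=np.array(d['centre'])*[560,420]; print(n,round(d['conf'],2),px.round(1),at_z(p,px,0)[:2].round(3))
E
```

```text
pics
{'clock': 0.0, 'joints': array([-1.44860194,  0.43522878,  0.02498449,  1.57407696, -0.01155667,
        1.13399005, -0.07513058]), 'dq': array([ 0.0013544 , -0.00040848,  0.00187846, -0.00143438,  0.00148625,
        0.00073724, -0.00090727]), 'joint_efforts': array([-1.37146806e-03, -6.67840219e+01,  9.84877199e-01, -3.14466333e+01,
       -6.05312688e-02,  4.30274627e-02,  1.64396351e-04]), 'position': array([0.13928089, 0.6087726 , 0.2259493 ]), 'ee_rot': array([ 3.52505865e-01,  3.12174139e+00, -2.44933840e-03]), 'force': array([-0.01991036,  0.75072936, -0.25054394]), 'ft_torque': array([-0.0068508 ,  0.02579771, -0.0079528 ]), 'gripper_force': 0.0, 'width': 1.0001945304797244}
top [[-0.006, -0.996, 0.092, 0.447], [-1.0, 0.007, 0.002, 0.002], [-0.003, -0.092, -0.996, 1.203], [0.0, 0.0, 0.0, 1.0]] [[429.74035068   0.         281.29396261]
 [  0.         429.74035068 209.96455942]
 [  0.           0.           1.        ]]
long_board 0.93 [207.8 248.1] [0.453 0.21 ]
short_board 0.87 [350.8 245.7] [ 0.457 -0.189]
squat_jar 0.56 [124.8 227.7] [0.512 0.441]
egg_cup 0.88 [286.9 
[... 606 characters left out ...]
44]
 [  0.           0.           1.        ]]
long_board 0.62 [372.5 254. ] [0.445 0.208]
short_board 0.56 [261.8 165.3] [ 0.472 -0.189]
squat_jar 0.58 [430.  346.2] [0.515 0.439]
egg_cup 0.83 [238.4 245.8] [ 0.677 -0.012]
egg_cup 0.74 [232.  199.2] [ 0.606 -0.141]
shaker 0.67 [304.5 258.2] [0.577 0.115]
shaker 0.66 [273.7 271.7] [0.655 0.098]
shaker 0.56 [290.7 305. ] [0.677 0.187]
coffee_cup 0.84 [193.6 185.8] [ 0.66  -0.246]
coffee_cup 0.55 [237.7 245.9] [ 0.678 -0.012]
tea_tin 0.93 [206.3 126.6] [ 0.504 -0.428]
tall_jar 0.7 [231.1 197.9] [ 0.606 -0.146]
pepper_mill 0.9 [326.2 321.4] [0.643 0.264]
pepper_mill 0.45 [432.9 347.9] [0.513 0.446]
pepper_mill 0.35 [195.3 184.7] [ 0.654 -0.246]
```

View pics/top0.png

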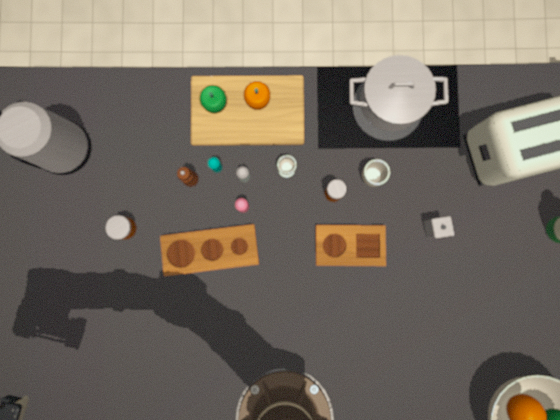

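View pics/scene0.png

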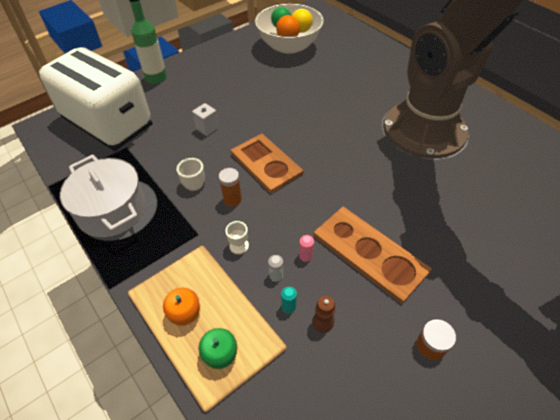

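The top view shows the squat jar at (118,228), the glass shaker at (243,173) with the teal (215,163) and pink (241,205) ones as look-alikes. The egg cup is at (287,166), the coffee cup at (376,172), the tin at (441,227) and the tall jar at (336,190). Next I'll fit model silhouettes to the masks in both cameras.

```bash
cat > fit.py <<'E'
from h import *
from scipy.optimize import minimize
S=4
def circ(r,z,n=40):
    a=np.arange(n)*2*np.pi/n; return np.c_[r*np.cos(a),r*np.sin(a),0*a+z]
def box(w,l,z0,z1): return np.array([[sx*w/2,sy*l/2,z] for sx in(-1,1) for sy in(-1,1) for z in(z0,z1)])
def rev(*rz): return np.vstack([circ(r/1e3,z/1e3) for r,z in rz])
M=dict(long_board=[box(.11,.26,0,.018)],short_board=[box(.11,.19,0,.018)],
 squat_jar=[rev((31,0),(31,60))],shaker=[rev((16,0),(16,63),(13,70))],
 egg_cup=[rev((23,0),(23,4)),rev((9,3),(9,22)),rev((9,20),(24,38),(25,68))],
 coffee_cup=[rev((24,0),(33,22),(34,65))],
 tea_tin=[box(.05,.05,0,.07)],tall_jar=[rev((24,0),(24,95))],pepper_mill=[rev((23,0),(20,104))])
YAW={'long_board','short_board','tea_tin'}
def sil(p,n,q):
    m=np.zeros((420*S,560*S),np.uint8); c,s=np.cos(q[2]),np.sin(q[2])
    for part in M[n]:
        X=part@np.array([[c,s,0],[-s,c,0],[0,0,1]])+[q[0],q[1],0]
        cv2.fillConvexPoly(m,cv2.convexHull(np.round((proj(p,X)+.5)*S).astype(np.int32)),1)
    return cv2.resize(m.astype(np.float32),(560,420),interpolation=cv2.INTER_AREA)
def fit(n,q0,ps,masks):
    k=3 if n in YAW else 2
    def cost(v):
        q=np.r_[v,0][:3]; t=0
        for p,m in zip(ps,masks):
            s=sil(p,n,q); t+=1-np.minimum(s,m).sum()/np.maximum(s,m).sum()
        return t/len(ps)
    x0=np.r_[q0,0][:k]; sim=np.vstack([x0]+[x0+d for d in np.diag([.012,.012,.15][:k])])
    r=minimize(cost,x0,method='Nelder-Mead',options=dict(initial_simplex=sim,xatol=2e-4,fatol=1e-4,maxiter=120))
    return r.x.round(4),round(r.fun,3)
G=dict(long_board=(.45,.21),short_board=(.465,-.19),squat_jar=(.513,.44),egg_cup=(.673,-.012),shaker=(.655,.098),
 coffee_cup=(.658,-.247),tea_tin=(.509,-.419),tall_jar=(.607,-.142),pepper_mill=(.644,.264))
def pick(n,p,q0):
    best=None;s=sil(p,n,np.r_[q0,0,0][:3])
    for d in arm.trace(n,p):
        m=d['region'].astype(np.float32); i=np.minimum(s,m).sum()/np.maximum(s,m).sum()
        if i>.3 and (best is None or i>best[0]): best=(i,m)
    return best
def measure(names,cams=("top","scene"),G=G):
    ps=[arm.get_image(c) for c in cams]
    for n in names:
        got=[(p,b[1]) for p in ps if (b:=pick(n,p,G[n]))]
        if not got: print(n,'no mask'); continue
        print(n,*fit(n,G[n],*zip(*got)),'| per cam',*[fit(n,G[n],[p],[m]) for p,m in got])
E
python3 -c "
from fit import *
measure(list(G))"
```

```text
long_board [0.449  0.2038 0.1155] 0.026 | per cam (array([0.4487, 0.2043, 0.1194]), np.float64(0.022)) (array([0.4487, 0.2025, 0.1093]), np.float64(0.024))
short_board [ 0.4595 -0.186  -0.0173] 0.041 | per cam (array([ 0.4594, -0.1853, -0.0083]), np.float64(0.018)) (array([ 0.4594, -0.1886, -0.0118]), np.float64(0.055))
squat_jar [0.5107 0.4384] 0.063 | per cam (array([0.511, 0.44 ]), np.float64(0.067)) (array([0.5109, 0.4381]), np.float64(0.044))
egg_cup [ 0.6769 -0.0109] 0.147 | per cam (array([ 0.678 , -0.0106]), np.float64(0.138)) (array([ 0.6765, -0.0135]), np.float64(0.147))
shaker [0.657  0.1081] 0.076 | per cam (array([0.657 , 0.1081]), np.float64(0.076))
coffee_cup [ 0.6555 -0.2513] 0.069 | per cam (array([ 0.6551, -0.2506]), np.float64(0.042)) (array([ 0.6558, -0.2536]), np.float64(0.073))
tea_tin [ 0.5058 -0.4187  0.163 ] 0.112 | per cam (array([ 0.5043, -0.4171,  0.1688]), np.float64(0.093)) (array([ 0.507 , -0.4208,  0.0455]), np.float64(0.096))
tall_jar [ 0.6054 -0.1404] 0.064 | per cam (array([ 0.6048, -0.1393]), np.float64(0.061)) (array([ 0.6052, -0.1427]), np.float64(0.046))
pepper_mill [0.652  0.2603] 0.22 | per cam (array([0.6478, 0.2547]), np.float64(0.201)) (array([0.6516, 0.2629]), np.float64(0.221))
```

Request:
{"op": "carry_out", "data": {
  "claw": [9.18,9.18,9.18,9.18,9.18,9.18,9.18,9.18,9.18],
  "delta_pos": [
    [0,0,0],
    [0,0,0],
    [0,0,0],
    [0,0,0],
    [0,0,0],
    [0,0,0],
    [0,0,0],
    [0,0,0],
    [0,0,0]
  ],
  "angular": [
    [0,0,0.137],
    [0,0,0.137],
    [0,0,0.137],
    [0,0,0.137],
    [0,0,0.137],
    [0,0,0.137],
    [0,0,0.137],
    [0,0,0.137],
    [0,0,0.134]
  ],
  "force": 20
}}

```text
clock: 2.9
position: [0.1392, 0.6093, 0.2268]
ee_rot: [-2.095, -2.34, 0.0]
force: [0.2, -0.5, -0.6]
width: 1.0
gripper_force: 0.0
```

```bash
cat >> h.py <<'E'
def go(x,y,z,yaw=None):
    """delta in tool axes (cm) and turn from the measured pose; yaw = world angle of tool y"""
    s=arm.observe(); Rm=R.from_rotvec(s['ee_rot']).as_matrix()
    cur=np.arctan2(Rm[1,1],Rm[0,1])
    d=Rm.T@(np.array([x,y,z])-s['position'])*100
    print('t',round(s['clock'],1),'pos',s['position'].round(4),'yaw',round(cur,3),'tilt',Rm[:,2].round(3),'w',round(s['width'],3),'gf',round(s['gripper_force'],1),'F',s['force'].round(1))
    print('  delta cm',d.round(2),'turn z',None if yaw is None else round(-(yaw-cur),3))
E
python3 - <<'E'
from fit import *
go(.511,.439,.12,.1155)
G['shaker']=(.657,.1)
ps=[arm.get_image('top'),arm.get_image('scene')]
p=ps[1]
for d in arm.trace('shaker',p): print(d['conf'],np.array(d['centre'])*[560,420])
print(proj(p,[.657,.108,.035]),proj(p,[.657,.1,.035]))
a=ps[0]['frame'][195:255,410:470,::-1]; b=ps[1]['frame'][95:145,175:235,::-1]; 
c=ps[1]['frame'][245:295,245:305,::-1]; e=ps[0]['frame'][155:215,210:270,::-1]
f=lambda i:cv2.resize(i,(380,290),interpolation=cv2.INTER_CUBIC)
cv2.imwrite('pics/c1.png',np.vstack([np.hstack([f(a),f(b)]),np.hstack([f(e),f(c)])]))
E
```

```text
t 2.9 pos [0.1392 0.6093 0.2268] yaw 0.11 tilt [-0.  0. -1.] w 1.0 gf 0.0 F [ 0.2 -0.5 -0.6]
  delta cm [-21.02  35.07  10.67] turn z -0.005
0.83 [306.376 246.792]
0.72 [285.824 298.704]
0.58 [276.528 269.22 ]
0.19 [188.608 172.704]
[[275.2983161  267.37970634]] [[273.08042542 264.96115685]]
```

View pics/c1.png

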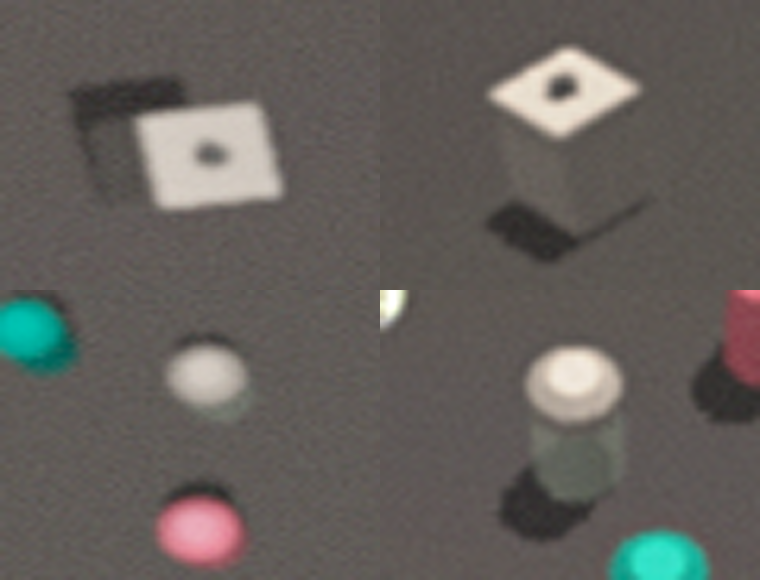

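Tin lid corners are visible (dark button in the middle), and the glass shaker is clear at about (243,173) in the top view and (275,261) in the scene view.

Request:
{"op": "carry_out", "data": {
  "claw": [9.18,9.18,9.18,9.18,9.18,9.18,9.18,9.18,9.18,9.18,9.18,9.18,9.18],
  "delta_pos": [
    [-2.1,3.5,0],
    [-2.1,3.5,0],
    [-2.1,3.5,0],
    [-2.1,3.5,0],
    [-2.1,3.5,0],
    [-2.1,3.5,2],
    [-2.1,3.5,2],
    [-2.1,3.5,2],
    [-2.1,3.5,2],
    [-2.1,3.5,2.6],
    [0,0,0],
    [0,0,0],
    [0,0,0]
  ],
  "angular": [
    [0,0,0],
    [0,0,0],
    [0,0,0],
    [0,0,0],
    [0,0,0],
    [0,0,0],
    [0,0,0],
    [0,0,0],
    [0,0,0],
    [0,0,0],
    [0,0,0],
    [0,0,0],
    [0,0,0]
  ]
}}

```text
clock: 4.35
position: [0.5105, 0.4424, 0.1211]
ee_rot: [-2.084, -2.349, -0.001]
force: [0.3, -0.1, -0.4]
width: 0.997
gripper_force: 0.0
```

```bash
python3 - <<'E'
from fit import *
go(.511,.439,.019,.1155)
p=arm.get_image('top');q=arm.get_image('scene')
A=[at_z(p,(410+x/6.33-.5,195+y/4.83-.5),.07)[:2] for x,y in((137,119),(258,103),(283,193),(162,209))]
A=np.array(A);print('tin',A.round(4).tolist(),A.mean(0),np.linalg.norm(A-np.roll(A,1,0),axis=1),[np.arctan2(*(A[i]-A[j])[::-1]).round(3) for i,j in((0,1),(3,2),(0,3),(1,2))])
B=np.array([at_z(q,(175+x/6.33-.5,95+y/5.8-.5),.07)[:2] for x,y in((107,94),(188,45),(263,90),(178,138))])
print('tin scene',B.round(4).tolist(),B.mean(0),[np.arctan2(*(B[i]-B[j])[::-1]).round(3) for i,j in((0,1),(3,2),(0,3),(1,2))])
print('shaker',at_z(p,(242.2,172.5),.067),at_z(q,(275,260),.067))
E
```

```text
t 4.3 pos [0.5105 0.4424 0.1211] yaw 0.119 tilt [-0.     0.001 -1.   ] w 0.997 gf 0.0 F [ 0.3 -0.1 -0.4]
  delta cm [-3.500e-01  1.000e-02  1.021e+01] turn z 0.004
tin [[0.525, -0.3898], [0.5334, -0.4399], [0.4845, -0.448], [0.4761, -0.3981]] [ 0.50474558 -0.41894248] [0.04964854 0.05080416 0.04962366 0.05058204] [np.float64(1.737), np.float64(1.738), np.float64(0.168), np.float64(0.164)]
tin scene [[0.5354, -0.4397], [0.4857, -0.4488], [0.4785, -0.3957], [0.5283, -0.3895]] [ 0.50698198 -0.41841319] [np.float64(0.182), np.float64(0.124), np.float64(-1.431), np.float64(-1.436)]
shaker [0.65348151 0.1080735  0.067     ] [0.65708385 0.10840511 0.067     ]
```

Request:
{"op": "carry_out", "data": {
  "claw": [9.18,9.18,9.18,9.18,9.18,5.5,5.5,5.5,5.5,5.5,5.5,5.5,5.5],
  "delta_pos": [
    [-0.3,0,3],
    [0,0,3],
    [0,0,3],
    [0,0,1.2],
    [0,0,0],
    [0,0,0],
    [0,0,0],
    [0,0,0],
    [0,0,0],
    [0,0,0],
    [0,0,0],
    [0,0,0],
    [0,0,0]
  ],
  "angular": [
    [0,0,0],
    [0,0,0],
    [0,0,0],
    [0,0,0],
    [0,0,0],
    [0,0,0],
    [0,0,0],
    [0,0,0],
    [0,0,0],
    [0,0,0],
    [0,0,0],
    [0,0,0],
    [0,0,0]
  ],
  "force": 20
}}

```text
clock: 5.75
position: [0.5119, 0.4385, 0.0196]
ee_rot: [-2.089, -2.346, -0.002]
force: [-1.5, -0.2, 6.4]
width: 0.673
gripper_force: 20.0
```

```bash
python3 - <<'E'
from h import *
def hol(b,y): c,s=np.cos(b[2]),np.sin(b[2]); return np.round([b[0]-s*y,b[1]+c*y],4)
L=(.449,.2038,.1155);S=(.4595,-.186,-.0125)
for y in(.078,-.008,-.083): print('L',hol(L,y))
for y in(.045,-.047): print('S',hol(S,y))
x,y=hol(L,.078); go(x,y,.12,.1155)
E
```

```text
L [0.44   0.2813]
L [0.4499 0.1959]
L [0.4586 0.1214]
S [ 0.4601 -0.141 ]
S [ 0.4589 -0.233 ]
t 5.8 pos [0.5119 0.4385 0.0196] yaw 0.116 tilt [ 0.     0.001 -1.   ] w 0.673 gf 20.0 F [-1.5 -0.2  6.4]
  delta cm [-14.78  -8.95 -10.06] turn z 0.0
```

Request:
{"op": "carry_out", "data": {
  "claw": [5.5,5.5,5.5,5.5,5.5,5.5,5.5,5.5,5.5,5.5,5.5,5.5],
  "delta_pos": [
    [0,0,-1],
    [0,0,-2.5],
    [0,0,-2.5],
    [0,0,-1],
    [-2.5,-1.5,0],
    [-2.5,-1.5,0],
    [-2.5,-1.5,0],
    [-2.5,-1.5,0],
    [-2.5,-1.5,0],
    [-2.3,-1.4,0],
    [0,0,0],
    [0,0,0]
  ],
  "angular": [
    [0,0,0],
    [0,0,0],
    [0,0,0],
    [0,0,0],
    [0,0,0],
    [0,0,0],
    [0,0,0],
    [0,0,0],
    [0,0,0],
    [0,0,0],
    [0,0,0],
    [0,0,0]
  ]
}}

```text
clock: 6.95
position: [0.4403, 0.2807, 0.0888]
ee_rot: [-2.09, -2.345, -0.0]
force: [0.1, 0.7, -1.8]
width: 0.675
gripper_force: 20.0
```

```bash
python3 - <<'E'
from h import *
go(.44,.2813,.030,.1155)
p=arm.get_image('top'); cv2.imwrite('pics/s1.png',p['frame'][:,:,::-1])
p=arm.get_image('scene'); cv2.imwrite('pics/s2.png',cv2.resize(p['frame'][180:390,300:560,::-1],None,fx=2.5,fy=2.5))
E
```

```text
t 7.0 pos [0.4403 0.2807 0.0888] yaw 0.115 tilt [-0.  0. -1.] w 0.675 gf 20.0 F [ 0.1  0.7 -1.8]
  delta cm [ 0.07 -0.02  5.88] turn z -0.0
```

View pics/s2.png

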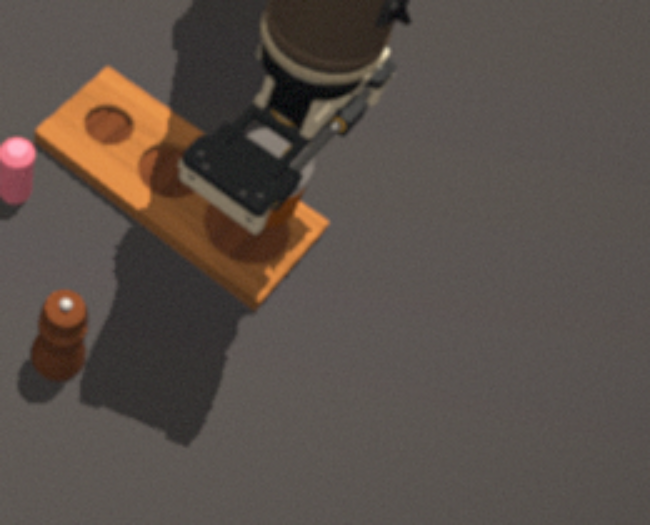

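The jar is held upright over the largest hollow (about (250,220) in the crop). Now I'll lower it, release and rise.

Request:
{"op": "carry_out", "data": {
  "claw": [5.5,5.5,5.5,5.5,5.5,5.5],
  "delta_pos": [
    [0,0,2],
    [0,0,2],
    [0,0,1],
    [0,0,0.6],
    [0,0,0.3],
    [0,0,0]
  ],
  "angular": [
    [0,0,0],
    [0,0,0],
    [0,0,0],
    [0,0,0],
    [0,0,0],
    [0,0,0]
  ]
}}

```text
clock: 7.65
position: [0.4407, 0.2812, 0.03]
ee_rot: [2.089, 2.346, 0.001]
force: [0.3, -0.6, -0.8]
width: 0.671
gripper_force: 20.0
```

Request:
{"op": "carry_out", "data": {
  "claw": [9.18,9.18,9.18,9.18,9.18,9.18,9.18,9.18],
  "delta_pos": [
    [0,0,0],
    [0,0,0],
    [0,0,0],
    [0,0,-2],
    [0,0,-4],
    [0,0,-5],
    [0,0,-3],
    [0,0,0]
  ],
  "angular": [
    [0,0,0],
    [0,0,0],
    [0,0,0],
    [0,0,0],
    [0,0,0],
    [0,0,0],
    [0,0,0],
    [0,0,0]
  ]
}}

```text
clock: 8.45
position: [0.4428, 0.2824, 0.1743]
ee_rot: [2.089, 2.346, 0.013]
force: [0.0, 0.5, -0.2]
width: 1.0
gripper_force: 0.0
```

```bash
python3 - <<'E'
from h import *
go(.6769,-.0115,.14,.1155)
E
```

```text
t 8.4 pos [0.4428 0.2824 0.1743] yaw 0.116 tilt [ 0.006  0.006 -1.   ] w 1.0 gf 0.0 F [ 0.   0.5 -0.2]
  delta cm [-31.91  19.84   3.41] turn z 0.0
```

Request:
{"op": "carry_out", "data": {
  "claw": [9.18,9.18,9.18,9.18,9.18,9.18,9.18,9.18,9.18,9.18,9.18,9.18,9.18],
  "delta_pos": [
    [-3.2,2,0],
    [-3.2,2,0],
    [-3.2,2,0],
    [-3.2,2,0],
    [-3.2,2,0],
    [-3.2,2,0],
    [-3.2,2,0],
    [-3.2,2,0],
    [-3.2,2,0.4],
    [-3.1,1.8,3],
    [0,0,0],
    [0,0,0],
    [0,0,0]
  ],
  "angular": [
    [0,0,0],
    [0,0,0],
    [0,0,0],
    [0,0,0],
    [0,0,0],
    [0,0,0],
    [0,0,0],
    [0,0,0],
    [0,0,0],
    [0,0,0],
    [0,0,0],
    [0,0,0],
    [0,0,0]
  ]
}}

```text
clock: 9.75
position: [0.6737, -0.0119, 0.1356]
ee_rot: [-2.087, -2.347, -0.001]
force: [-0.5, -0.1, 0.1]
width: 1.003
gripper_force: 0.0
```

```bash
python3 - <<'E'
from fit import *
go(.6769,-.0115,.034,.1155)
measure(['squat_jar'],G=dict(squat_jar=(.44,.281)))
E
```

```text
t 9.8 pos [ 0.6737 -0.0119  0.1356] yaw 0.117 tilt [-0.     0.001 -1.   ] w 1.003 gf 0.0 F [-0.5 -0.1  0.1]
  delta cm [-0.    0.33 10.16] turn z 0.001
squat_jar [0.4384 0.2838] 0.128 | per cam (array([0.4391, 0.2857]), np.float64(0.043)) (array([0.435 , 0.2795]), np.float64(0.106))
```

Request:
{"op": "carry_out", "data": {
  "claw": [9.18,9.18,9.18,9.18,9.18,4.0,4.0,4.0,4.0,4.0,4.0,4.0,4.0],
  "delta_pos": [
    [0,0.3,3],
    [0,0,3],
    [0,0,3],
    [0,0,1.2],
    [0,0,0],
    [0,0,0],
    [0,0,0],
    [0,0,0],
    [0,0,0],
    [0,0,0],
    [0,0,0],
    [0,0,0],
    [0,0,0]
  ],
  "angular": [
    [0,0,0],
    [0,0,0],
    [0,0,0],
    [0,0,0],
    [0,0,0],
    [0,0,0],
    [0,0,0],
    [0,0,0],
    [0,0,0],
    [0,0,0],
    [0,0,0],
    [0,0,0],
    [0,0,0]
  ],
  "force": 15
}}

```text
clock: 11.25
position: [0.6769, -0.0128, 0.034]
ee_rot: [2.089, 2.346, 0.0]
force: [-0.9, 0.4, 3.4]
width: 0.538
gripper_force: 15.0
```

```bash
python3 - <<'E'
from h import *
go(.4499,.1959,.14,.1155)
E
```

```text
t 11.2 pos [ 0.6769 -0.0128  0.034 ] yaw 0.116 tilt [ 0.  0. -1.] w 0.538 gf 15.0 F [-0.9  0.4  3.4]
  delta cm [ 23.35 -20.14 -10.6 ] turn z 0.0
```

Request:
{"op": "carry_out", "data": {
  "claw": [4.0,4.0,4.0,4.0,4.0,4.0,4.0,4.0,4.0,4.0,4.0,4.0,4.0,4.0,4.0],
  "delta_pos": [
    [0,0,-1],
    [0,0,-2.5],
    [0,0,-3],
    [0,0,-3],
    [0,0,-1.5],
    [2.6,-2.2,0],
    [2.6,-2.2,0],
    [2.6,-2.2,0],
    [2.6,-2.2,0],
    [2.6,-2.2,0],
    [2.6,-2.2,0],
    [2.6,-2.2,0],
    [2.6,-2.2,0],
    [2.6,-2.5,0],
    [0,0,0]
  ],
  "angular": [
    [0,0,0],
    [0,0,0],
    [0,0,0],
    [0,0,0],
    [0,0,0],
    [0,0,0],
    [0,0,0],
    [0,0,0],
    [0,0,0],
    [0,0,0],
    [0,0,0],
    [0,0,0],
    [0,0,0],
    [0,0,0],
    [0,0,0]
  ]
}}

```text
clock: 12.75
position: [0.446, 0.1999, 0.1432]
ee_rot: [-2.08, -2.351, 0.002]
force: [-0.2, -0.0, -0.9]
width: 0.538
gripper_force: 15.0
```

```bash
python3 - <<'E'
from h import *
go(.4499,.1959,.0445,.1155)
E
```

```text
t 12.8 pos [0.446  0.1999 0.1432] yaw 0.122 tilt [-0.003  0.001 -1.   ] w 0.538 gf 15.0 F [-0.2 -0.  -0.9]
  delta cm [-0.46  0.37  9.87] turn z 0.007
```

Request:
{"op": "carry_out", "data": {
  "claw": [4.0,4.0,4.0,4.0,4.0,4.0,4.0],
  "delta_pos": [
    [0,0,2],
    [0,0,2.5],
    [0,0,2],
    [0,0,1],
    [0,0,0],
    [0,0,0],
    [0,0,0]
  ],
  "angular": [
    [0,0,0],
    [0,0,0],
    [0,0,0],
    [0,0,0],
    [0,0,0],
    [0,0,0],
    [0,0,0]
  ]
}}

```text
clock: 13.45
position: [0.4509, 0.1967, 0.0696]
ee_rot: [2.089, 2.346, 0.002]
force: [0.2, -0.2, -1.2]
width: 0.543
gripper_force: 15.0
```

```bash
python3 - <<'E'
from h import *
go(.4499,.1959,.0445,.1155)
E
```

```text
t 13.4 pos [0.4509 0.1967 0.0696] yaw 0.116 tilt [ 0.001  0.001 -1.   ] w 0.543 gf 15.0 F [ 0.2 -0.2 -1.2]
  delta cm [-0.07 -0.11  2.51] turn z 0.0
```

Request:
{"op": "carry_out", "data": {
  "claw": [4.0,4.0,4.0,4.0,4.0,9.18,9.18,9.18,9.18,9.18,9.18,9.18],
  "delta_pos": [
    [0,-0.1,1.2],
    [0,0,0.9],
    [0,0,0.4],
    [0,0,0],
    [0,0,0],
    [0,0,0],
    [0,0,0],
    [0,0,0],
    [0,0,-2],
    [0,0,-4],
    [0,0,-4],
    [0,0,0]
  ],
  "angular": [
    [0,0,0],
    [0,0,0],
    [0,0,0],
    [0,0,0],
    [0,0,0],
    [0,0,0],
    [0,0,0],
    [0,0,0],
    [0,0,0],
    [0,0,0],
    [0,0,0],
    [0,0,0]
  ]
}}

```text
clock: 14.65
position: [0.452, 0.1975, 0.1483]
ee_rot: [2.088, 2.344, 0.012]
force: [0.2, 0.3, -0.3]
width: 0.996
gripper_force: 0.0
```

```bash
python3 - <<'E'
from h import *
go(.656,.108,.13,-.6)
E
```

```text
t 14.7 pos [0.452  0.1975 0.1483] yaw 0.115 tilt [ 0.007  0.004 -1.   ] w 0.996 gf 0.0 F [ 0.2  0.3 -0.3]
  delta cm [-11.24  19.22   1.93] turn z 0.715
```

Request:
{"op": "carry_out", "data": {
  "claw": [5.4,5.4,5.4,5.4,5.4,5.4,5.4,5.4,5.4,5.4],
  "delta_pos": [
    [-1.8,3.2,0],
    [-1.8,3.2,0],
    [-1.9,3.2,0],
    [-1.9,3.2,0],
    [-1.9,3.2,0],
    [-1.9,3.2,1.9],
    [0,0,0],
    [0,0,0],
    [0,0,0],
    [0,0,0]
  ],
  "angular": [
    [0,0,0],
    [0,0,0],
    [0,0,0],
    [0,0,0],
    [0,0,0],
    [0,0,0],
    [0,0,0],
    [0,0,0],
    [0,0,0],
    [0,0,0]
  ]
}}

```text
clock: 15.65
position: [0.6522, 0.1085, 0.1253]
ee_rot: [-2.087, -2.347, -0.001]
force: [-0.4, 0.1, -0.2]
width: 0.588
gripper_force: 0.0
```

```bash
python3 - <<'E'
from fit import *
go(.656,.108,.023,.1155)
M['egg_cup']=[m+[0,0,.01] for m in M['egg_cup']];M['squat_jar']=[m+[0,0,.01] for m in M['squat_jar']]
measure(['egg_cup','squat_jar'],G=dict(squat_jar=(.44,.281),egg_cup=(.45,.196)))
E
```

```text
t 15.7 pos [0.6522 0.1085 0.1253] yaw 0.117 tilt [ 0.     0.001 -1.   ] w 0.588 gf 0.0 F [-0.4  0.1 -0.2]
  delta cm [-0.11  0.37 10.23] turn z 0.002
egg_cup [0.449  0.1978] 0.04 | per cam (array([0.449 , 0.1978]), np.float64(0.04))
squat_jar [0.4402 0.2827] 0.075 | per cam (array([0.4402, 0.2827]), np.float64(0.075))
```

Request:
{"op": "carry_out", "data": {
  "claw": [5.4,5.4,5.4,5.4,5.4,5.4,2.4,2.4,2.4,2.4,2.4,2.4,2.4,2.4],
  "delta_pos": [
    [0,0.3,2],
    [0,0,3],
    [0,0,3],
    [0,0,2.2],
    [0,0,0],
    [0,0,0],
    [0,0,0],
    [0,0,0],
    [0,0,0],
    [0,0,0],
    [0,0,0],
    [0,0,0],
    [0,0,0],
    [0,0,0]
  ],
  "angular": [
    [0,0,0],
    [0,0,0],
    [0,0,0],
    [0,0,0],
    [0,0,0],
    [0,0,0],
    [0,0,0],
    [0,0,0],
    [0,0,0],
    [0,0,0],
    [0,0,0],
    [0,0,0],
    [0,0,0],
    [0,0,0]
  ]
}}

```text
clock: 17.35
position: [0.6565, 0.1078, 0.0237]
ee_rot: [2.088, 2.346, 0.002]
force: [0.5, -0.3, 6.6]
width: 0.345
gripper_force: 15.0
```

```bash
python3 - <<'E'
from h import *
go(.4586,.1214,.14,.1155)
E
```

```text
t 17.4 pos [0.6565 0.1078 0.0237] yaw 0.116 tilt [ 0.001  0.    -1.   ] w 0.345 gf 15.0 F [ 0.5 -0.3  6.6]
  delta cm [  3.64 -19.48 -11.66] turn z 0.0
```

Request:
{"op": "carry_out", "data": {
  "claw": [2.4,2.4,2.4,2.4,2.4,2.4,2.4,2.4,2.4,2.4,2.4,2.4,2.4,2.4,2.4,2.4,2.4],
  "delta_pos": [
    [0,0,-1],
    [0,0,-2.5],
    [0,0,-3],
    [0,0,-3],
    [0,0,-1.5],
    [0.6,-3,0],
    [0.6,-3,0],
    [0.6,-3.5,0],
    [0.6,-3.5,0],
    [0.6,-3.5,0],
    [0.6,-3,0],
    [0,0,0],
    [0,0,2.5],
    [0,0,2.5],
    [0,0,2],
    [0,0,0],
    [0,0,0]
  ],
  "angular": [
    [0,0,0],
    [0,0,0],
    [0,0,0],
    [0,0,0],
    [0,0,0],
    [0,0,0],
    [0,0,0],
    [0,0,0],
    [0,0,0],
    [0,0,0],
    [0,0,0],
    [0,0,0],
    [0,0,0],
    [0,0,0],
    [0,0,0],
    [0,0,0],
    [0,0,0]
  ]
}}

```text
clock: 19.05
position: [0.4583, 0.1206, 0.0629]
ee_rot: [-2.09, -2.346, 0.001]
force: [0.7, -0.2, 0.2]
width: 0.346
gripper_force: 15.0
```

```bash
python3 - <<'E'
from h import *
go(.4586,.1214,.034,.1155)
E
```

```text
t 19.1 pos [0.4583 0.1206 0.0629] yaw 0.115 tilt [-0.    -0.001 -1.   ] w 0.346 gf 15.0 F [ 0.7 -0.2  0.2]
  delta cm [0.08 0.04 2.89] turn z -0.0
```

Request:
{"op": "carry_out", "data": {
  "claw": [2.4,2.4,2.4,2.4,2.4,2.4,6.5,6.5,6.5,6.5,6.5,6.5,6.5],
  "delta_pos": [
    [0,0,1.5],
    [0,0,0.9],
    [0,0,0.3],
    [0,0,0.2],
    [0,0,0],
    [0,0,0],
    [0,0,0],
    [0,0,0],
    [0,0,0],
    [0,0,-2],
    [0,0,-4],
    [0,0,-4],
    [0,0,0]
  ],
  "angular": [
    [0,0,0],
    [0,0,0],
    [0,0,0],
    [0,0,0],
    [0,0,0],
    [0,0,0],
    [0,0,0],
    [0,0,0],
    [0,0,0],
    [0,0,0],
    [0,0,0],
    [0,0,0],
    [0,0,0]
  ]
}}

```text
clock: 20.35
position: [0.4608, 0.1215, 0.1381]
ee_rot: [2.088, 2.344, 0.011]
force: [0.2, 0.5, -0.7]
width: 0.708
gripper_force: 0.0
```

```bash
python3 - <<'E'
from h import *
go(.6555,-.2518,.15,.35)
E
```

```text
t 20.4 pos [0.4608 0.1215 0.1381] yaw 0.116 tilt [ 0.007  0.003 -1.   ] w 0.708 gf 0.0 F [ 0.2  0.5 -0.7]
  delta cm [-39.32  15.04  -1.18] turn z -0.234
```

Request:
{"op": "carry_out", "data": {
  "claw": [9.18,9.18,9.18,9.18,9.18,9.18,9.18,9.18,9.18,9.18,9.18,9.18,9.18,9.18,9.18,9.18,9.18],
  "delta_pos": [
    [0,0,-1],
    [0,0,-1],
    [-3.5,0.5,0],
    [-3.5,0.5,0],
    [-3.5,0.5,0],
    [-3.5,0.5,0],
    [-3.5,0.5,0],
    [-3.5,0.5,0],
    [-3.5,0.5,0],
    [-3.5,0.5,0],
    [-3.5,0.5,0],
    [-3.5,0.5,0],
    [-3.5,0.5,0],
    [-3.2,0,0],
    [0,0,0],
    [0,0,0],
    [0,0,0]
  ],
  "angular": [
    [0,0,-0.117],
    [0,0,-0.117],
    [0,0,0],
    [0,0,0],
    [0,0,0],
    [0,0,0],
    [0,0,0],
    [0,0,0],
    [0,0,0],
    [0,0,0],
    [0,0,0],
    [0,0,0],
    [0,0,0],
    [0,0,0],
    [0,0,0],
    [0,0,0],
    [0,0,0]
  ]
}}

```text
clock: 22.05
position: [0.6524, -0.2505, 0.1532]
ee_rot: [-1.799, -2.574, -0.001]
force: [0.6, -0.3, -0.0]
width: 1.003
gripper_force: 0.0
```

```bash
python3 - <<'E'
from fit import *
go(.6555,-.2518,.031,.35)
for n in('egg_cup','squat_jar','shaker'): M[n]=[m+[0,0,.01] for m in M[n]]
measure(['egg_cup','squat_jar','shaker'],G=dict(squat_jar=(.44,.281),egg_cup=(.45,.196),shaker=(.4586,.1214)))
p=arm.get_image('scene'); cv2.imwrite('pics/s3.png',p['frame'][:,:,::-1])
E
```

```text
t 22.1 pos [ 0.6524 -0.2505  0.1532] yaw 0.351 tilt [-0.001  0.001 -1.   ] w 1.003 gf 0.0 F [ 0.6 -0.3 -0. ]
  delta cm [-0.25  0.25 12.22] turn z 0.001
egg_cup [0.4483 0.1973] 0.062 | per cam (array([0.4477, 0.1973]), np.float64(0.06)) (array([0.4492, 0.1977]), np.float64(0.047))
squat_jar [0.4396 0.2831] 0.085 | per cam (array([0.4394, 0.2836]), np.float64(0.052)) (array([0.4414, 0.2825]), np.float64(0.113))
shaker [0.4589 0.1214] 0.123 | per cam (array([0.4589, 0.1215]), np.float64(0.136)) (array([0.4576, 0.1204]), np.float64(0.102))
```

View pics/s3.png

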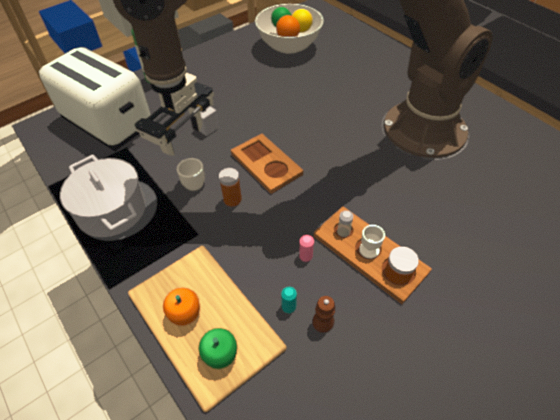

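The jar, egg cup and shaker stand upright in the long board's hollows (402,265), (372,240) and (345,222). The gripper is above the cup at (190,175).

Request:
{"op": "carry_out", "data": {
  "claw": [9.18,9.18,9.18,9.18,9.18,9.18,9.18],
  "delta_pos": [
    [-0.1,0.2,2],
    [0,0,3],
    [0,0,3],
    [0,0,2],
    [0,0,1],
    [0,0,0],
    [0,0,0]
  ],
  "angular": [
    [0,0,0],
    [0,0,0],
    [0,0,0],
    [0,0,0],
    [0,0,0],
    [0,0,0],
    [0,0,0]
  ],
  "force": 15
}}

```text
clock: 23.2
position: [0.6554, -0.2526, 0.0447]
ee_rot: [1.8, 2.573, 0.0]
force: [0.1, 0.4, -0.4]
width: 1.001
gripper_force: 0.0
```

```bash
python3 - <<'E'
from h import *
go(.6555,-.2515,.031,.35)
E
```

```text
t 23.2 pos [ 0.6554 -0.2526  0.0447] yaw 0.35 tilt [ 0.001 -0.001 -1.   ] w 1.001 gf 0.0 F [ 0.1  0.4 -0.4]
  delta cm [0.1  0.05 1.37] turn z -0.0
```

Request:
{"op": "carry_out", "data": {
  "claw": [9.18,9.18,9.18,6.0,6.0,6.0,6.0,6.0,6.0,6.0],
  "delta_pos": [
    [0.1,0,1],
    [0,0,0.4],
    [0,0,0],
    [0,0,0],
    [0,0,0],
    [0,0,0],
    [0,0,0],
    [0,0,0],
    [0,0,0],
    [0,0,0]
  ],
  "angular": [
    [0,0,0],
    [0,0,0],
    [0,0,0],
    [0,0,0],
    [0,0,0],
    [0,0,0],
    [0,0,0],
    [0,0,0],
    [0,0,0],
    [0,0,0]
  ]
}}

```text
clock: 24.2
position: [0.6546, -0.2514, 0.0299]
ee_rot: [1.801, 2.574, 0.0]
force: [0.0, 0.4, 2.1]
width: 0.735
gripper_force: 15.0
```

```bash
python3 - <<'E'
from h import *
go(.4601,-.1415,.14,0)
E
```

```text
t 24.2 pos [ 0.6546 -0.2514  0.0299] yaw 0.35 tilt [ 0. -0. -1.] w 0.735 gf 15.0 F [0.  0.4 2.1]
  delta cm [ 16.99 -14.5  -11.02] turn z 0.35
```

Request:
{"op": "carry_out", "data": {
  "claw": [6,6,6,6,6,6,6,6,6,6,6,6,6,6,6,6,6,6],
  "delta_pos": [
    [0,0,-1],
    [0,0,-2.5],
    [0,0,-3],
    [0,0,-3],
    [0,0,-1.5],
    [0,0,0],
    [2.5,-2,0],
    [2.5,-2,0],
    [2.5,-2,0],
    [2.5,-2,0],
    [2.5,-2,0],
    [2.5,-2,0],
    [2,-2.5,0],
    [0,0,2.5],
    [0,0,3],
    [0,0,1.5],
    [0,0,0],
    [0,0,0]
  ],
  "angular": [
    [0,0,0],
    [0,0,0],
    [0,0,0],
    [0,0,0],
    [0,0,0],
    [0,0,0],
    [0,0,0],
    [0,0,0],
    [0,0,0],
    [0,0,0],
    [0,0,0],
    [0,0,0],
    [0,0,0],
    [0,0,0],
    [0,0,0],
    [0,0,0],
    [0,0,0],
    [0,0,0]
  ]
}}

```text
clock: 26.0
position: [0.4593, -0.1414, 0.0692]
ee_rot: [-1.8, -2.573, 0.002]
force: [0.6, 0.4, -1.6]
width: 0.728
gripper_force: 15.0
```

```bash
python3 - <<'E'
from h import *
go(.4601,-.1415,.0403,.35)
E
```

```text
t 26.0 pos [ 0.4593 -0.1414  0.0692] yaw 0.35 tilt [-0.002 -0.    -1.   ] w 0.728 gf 15.0 F [ 0.6  0.4 -1.6]
  delta cm [-0.04  0.08  2.89] turn z -0.0
```

Request:
{"op": "carry_out", "data": {
  "claw": [6,6,6,6,6,6],
  "delta_pos": [
    [0,0,1.5],
    [0,0,0.9],
    [0,0,0.4],
    [0,0,0.1],
    [0,0,0],
    [0,0,0]
  ],
  "angular": [
    [0,0,0],
    [0,0,0],
    [0,0,0],
    [0,0,0],
    [0,0,0],
    [0,0,0]
  ]
}}

```text
clock: 26.6
position: [0.4603, -0.1414, 0.0411]
ee_rot: [1.801, 2.574, 0.001]
force: [-0.8, 0.1, -2.5]
width: 0.731
gripper_force: 15.0
```

Request:
{"op": "carry_out", "data": {
  "claw": [6,6,9.18,9.18,9.18,9.18,9.18,9.18,9.18],
  "delta_pos": [
    [0,0,0.1],
    [0,0,0],
    [0,0,0],
    [0,0,0],
    [0,0,0],
    [0,0,-2],
    [0,0,-4],
    [0,0,-5],
    [0,0,0]
  ],
  "angular": [
    [0,0,0],
    [0,0,0],
    [0,0,0],
    [0,0,0],
    [0,0,0],
    [0,0,0],
    [0,0,0],
    [0,0,0],
    [0,0,0]
  ]
}}

```text
clock: 27.5
position: [0.4632, -0.1426, 0.155]
ee_rot: [1.797, 2.567, 0.007]
force: [-0.2, 0.2, -1.2]
width: 1.003
gripper_force: 0.0
```

```bash
python3 - <<'E'
from h import *
go(.506,-.4187,.14,.163)
E
```

```text
t 27.5 pos [ 0.4632 -0.1426  0.155 ] yaw 0.349 tilt [ 0.009 -0.001 -1.   ] w 1.003 gf 0.0 F [-0.2  0.2 -1.2]
  delta cm [-27.41  -5.44   1.56] turn z 0.186
```

Request:
{"op": "carry_out", "data": {
  "claw": [9.18,9.18,9.18,9.18,9.18,9.18,9.18,9.18,9.18,9.18,9.18,9.18,9.18],
  "delta_pos": [
    [0,0,0],
    [0,0,0],
    [-3.5,0,0],
    [-3.5,0,0],
    [-3.5,0,0],
    [-3.5,0,0],
    [-3.5,0,0],
    [-3.5,0,0],
    [-3.5,0,0],
    [-3.4,-0.2,2],
    [0,0,0],
    [0,0,0],
    [0,0,0]
  ],
  "angular": [
    [0,0,0.093],
    [0,0,0.093],
    [0,0,0],
    [0,0,0],
    [0,0,0],
    [0,0,0],
    [0,0,0],
    [0,0,0],
    [0,0,0],
    [0,0,0],
    [0,0,0],
    [0,0,0],
    [0,0,0]
  ]
}}

```text
clock: 28.8
position: [0.5038, -0.4159, 0.1296]
ee_rot: [-2.031, -2.396, -0.001]
force: [0.3, -0.5, 0.8]
width: 0.997
gripper_force: 0.0
```

```bash
python3 - <<'E'
from h import *
go(.506,-.4187,.026,.163)
E
```

```text
t 28.8 pos [ 0.5038 -0.4159  0.1296] yaw 0.165 tilt [ 0.     0.001 -1.   ] w 0.997 gf 0.0 F [ 0.3 -0.5  0.8]
  delta cm [-0.33  0.17 10.36] turn z 0.002
```

Request:
{"op": "carry_out", "data": {
  "claw": [9.18,9.18,9.18,9.18,9.18,9.18,4.2,4.2,4.2,4.2,4.2,4.2,4.2,4.2],
  "delta_pos": [
    [-0.2,0.2,2],
    [0,0,3],
    [0,0,3],
    [0,0,2.3],
    [0,0,0],
    [0,0,0],
    [0,0,0],
    [0,0,0],
    [0,0,0],
    [0,0,0],
    [0,0,0],
    [0,0,0],
    [0,0,0],
    [0,0,0]
  ],
  "angular": [
    [0,0,0],
    [0,0,0],
    [0,0,0],
    [0,0,0],
    [0,0,0],
    [0,0,0],
    [0,0,0],
    [0,0,0],
    [0,0,0],
    [0,0,0],
    [0,0,0],
    [0,0,0],
    [0,0,0],
    [0,0,0]
  ]
}}

```text
clock: 30.2
position: [0.5059, -0.4186, 0.0268]
ee_rot: [2.032, 2.396, 0.0]
force: [-0.0, -0.2, 2.3]
width: 0.557
gripper_force: 15.0
```

```bash
python3 - <<'E'
from h import *
go(.4589,-.233,.14,-.0125)
E
```

```text
t 30.2 pos [ 0.5059 -0.4186  0.0268] yaw 0.164 tilt [ 0. -0. -1.] w 0.557 gf 15.0 F [-0.  -0.2  2.3]
  delta cm [ 19.08  -1.61 -11.32] turn z 0.176
```

Request:
{"op": "carry_out", "data": {
  "claw": [4.2,4.2,4.2,4.2,4.2,4.2,4.2,4.2,4.2,4.2,4.2,4.2,4.2,4.2,4.2,4.2],
  "delta_pos": [
    [0,0,-1],
    [0,0,-2.5],
    [0,0,-3],
    [0,0,-2.5],
    [0,0,0],
    [0,0,0],
    [3,-0.8,0],
    [3,-0.8,0],
    [3.5,-0.8,0],
    [3,-0.8,0],
    [3,-0.8,0],
    [3,-0.9,0],
    [0,0,2],
    [0,0,3],
    [0,0,0],
    [0,0,0]
  ],
  "angular": [
    [0,0,0],
    [0,0,0],
    [0,0,0],
    [0,0,0],
    [0,0,0.088],
    [0,0,0.088],
    [0,0,0],
    [0,0,0],
    [0,0,0],
    [0,0,0],
    [0,0,0],
    [0,0,0],
    [0,0,0],
    [0,0,0],
    [0,0,0],
    [0,0,0]
  ]
}}

```text
clock: 31.8
position: [0.4587, -0.2333, 0.0672]
ee_rot: [-2.235, -2.207, 0.001]
force: [0.1, -0.5, -0.6]
width: 0.557
gripper_force: 15.0
```

```bash
python3 - <<'E'
from h import *
go(.4589,-.233,.0373,-.0125)
p=arm.get_image('scene'); cv2.imwrite('pics/s4.png',cv2.resize(p['frame'][70:230,150:350,::-1],None,fx=3.5,fy=3.5))
E
```

```text
t 31.8 pos [ 0.4587 -0.2333  0.0672] yaw -0.013 tilt [-0.001  0.    -1.   ] w 0.557 gf 15.0 F [ 0.1 -0.5 -0.6]
  delta cm [0.03 0.02 2.99] turn z -0.0
```

View pics/s4.png

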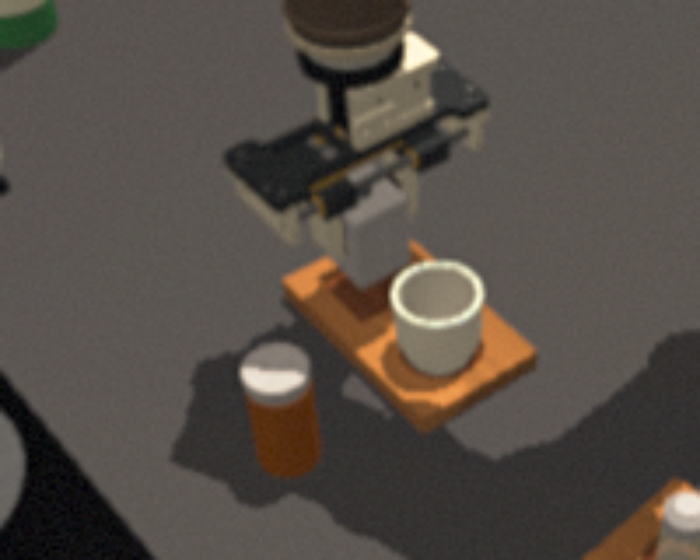

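The cup stands in the round hollow (437,320 in the crop), and the tin is held over the square one. I'll lower it.

Request:
{"op": "carry_out", "data": {
  "claw": [4.2,4.2,4.2,4.2,4.2,4.2],
  "delta_pos": [
    [0,0,1.5],
    [0,0,0.9],
    [0,0,0.4],
    [0,0,0.2],
    [0,0,0],
    [0,0,0]
  ],
  "angular": [
    [0,0,0],
    [0,0,0],
    [0,0,0],
    [0,0,0],
    [0,0,0],
    [0,0,0]
  ]
}}

```text
clock: 32.45
position: [0.4593, -0.2332, 0.0371]
ee_rot: [2.235, 2.208, 0.0]
force: [0.4, 0.3, -1.3]
width: 0.553
gripper_force: 15.0
```

Request:
{"op": "carry_out", "data": {
  "claw": [9.18,9.18,9.18,9.18,9.18,9.18,9.18,9.18,9.18,9.18,9.18,9.18],
  "delta_pos": [
    [0,0,0],
    [0,0,0],
    [0,0,0],
    [0,0,0],
    [0,0,-2],
    [0,0,-4],
    [0,0,-5],
    [0,0,-4],
    [-4,0,0],
    [-4,0,0],
    [-4,0,0],
    [0,0,0]
  ],
  "angular": [
    [0,0,0],
    [0,0,0],
    [0,0,0],
    [0,0,0],
    [0,0,0],
    [0,0,0],
    [0,0,0],
    [0,0,0],
    [0,0,0],
    [0,0,0],
    [0,0,0],
    [0,0,0]
  ]
}}

```text
clock: 33.65
position: [0.4558, -0.359, 0.1873]
ee_rot: [2.24, 2.199, -0.005]
force: [-0.4, -0.7, 0.6]
width: 0.996
gripper_force: 0.0
```

```bash
python3 - <<'E'
from fit import *
go(.45,-.4,.2)
five='squat_jar egg_cup shaker coffee_cup tea_tin'.split()
for n in five: M[n]=[m+[0,0,.01] for m in M[n]]
G.update(squat_jar=(.44,.281),egg_cup=(.45,.196),shaker=(.4586,.1214),coffee_cup=(.46,-.141),tea_tin=(.459,-.233))
measure(five+['tall_jar','pepper_mill'])
p=arm.get_image('scene'); cv2.imwrite('pics/f1.png',cv2.resize(p['frame'][110:340,180:440,::-1],None,fx=2.5,fy=2.5))
E
```

```text
t 33.6 pos [ 0.4558 -0.359   0.1873] yaw -0.019 tilt [ 0.    -0.004 -1.   ] w 0.996 gf 0.0 F [-0.4 -0.7  0.6]
  delta cm [-4.11 -0.5  -1.25] turn z None
squat_jar [0.44   0.2827] 0.054 | per cam (array([0.4397, 0.2831]), np.float64(0.047)) (array([0.4405, 0.2823]), np.float64(0.052))
egg_cup [0.4485 0.1974] 0.077 | per cam (array([0.4485, 0.1974]), np.float64(0.077))
shaker [0.4574 0.1202] 0.112 | per cam (array([0.4574, 0.1202]), np.float64(0.112))
coffee_cup [ 0.4606 -0.143 ] 0.057 | per cam (array([ 0.4599, -0.1421]), np.float64(0.062)) (array([ 0.4609, -0.1432]), np.float64(0.037))
tea_tin [ 0.4577 -0.235  -0.0108] 0.124 | per cam (array([ 0.4564, -0.2331,  0.0133]), np.float64(0.079)) (array([ 0.4591, -0.2382, -0.0717]), np.float64(0.086))
tall_jar [ 0.6067 -0.1403] 0.073 | per cam (array([ 0.607 , -0.1398]), np.float64(0.056)) (array([ 0.6052, -0.1434]), np.float64(0.063))
pepper_mill [0.6511 0.2609] 0.235 | per cam (array([0.6482, 0.2579]), np.float64(0.235)) (array([0.6533, 0.2619]), np.float64(0.229))
```

View pics/f1.png

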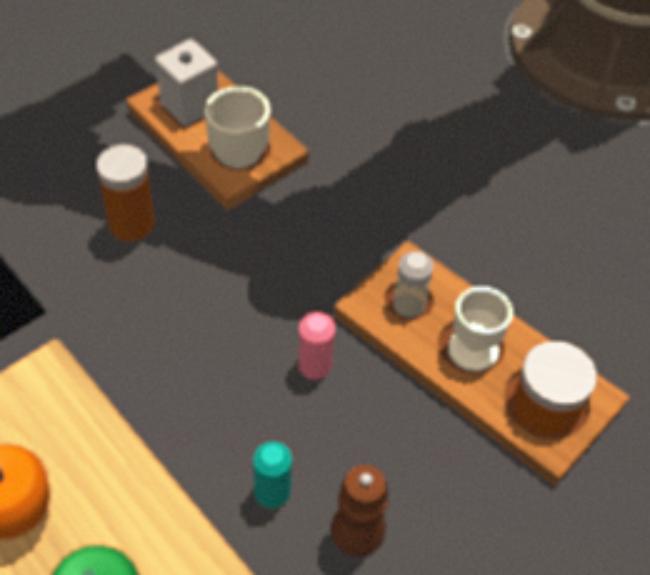

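All five things stand upright in their hollows: the tin at (185,85) and cup at (238,130) on the short board, and the shaker at (410,285), egg cup at (480,330) and jar at (550,385) on the long one. The tall jar and the pepper mill have not moved. I'm handing it in.

```bash
python3 -c "
from cell import arm
print(arm.sign_off())"
```

```text
the job is handed in; nothing more can be done
None
```

I handed the job in at about 34 s: all five things stand upright in their own hollows, about 2 mm or less from centre by my camera fits, and the tall jar and pepper mill were left standing where they were; the hand-in gave no verdict.

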